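# Slide the serving board out over the end of the riser

### The job

With the fingertips, push the thin serving board flat against the back rail of the wooden riser and along it to the right, until the whole blue band sticks out past the riser's right-hand end with at most a finger's breadth (2 cm) of pale wood, so that someone can get hold of its edge. Only push: do not lift or tip the board, do not touch the ring cutter that rides on it, and leave everything else standing where it is. Finish with the board flush against the rail and the cutter still upright on it.

Things in the scene. Friction and masses are not known exactly. Their poses are not given: they have to be found in the camera images.
- riser: low wooden riser (ledge), fixed. Top plane 60 mm above the table, 340 mm long (y), 180 mm deep (x). Along its far edge a dark back rail, 10 mm thick, 20 mm tall above the top, inner face at x = +80 mm. Ends and front are open. Origin: centre of its underside on the table; z up, +x away from the robot, -y to the robot's right (turned by up to 0.2 rad)
- riser_end (a point): middle of the riser's right-hand end, at its top surface (riser frame [0, -170, 60] mm), axes as the riser
- board: loose thin board of pale wood lying on the riser, 110 mm wide (x), 200 mm long (y), 10 mm thick, about 0.25 kg; slides under a few newtons. The last 45 mm at its -y (right-hand) end are painted blue. Origin: centre of its underside, z up; axes nearly those of the riser (turned by up to 0.12 rad)
- band_line (a point): point on the board's underside, on its long centre line, where the blue band meets the pale wood (board frame [0, -55, 0] mm)
- cutter: open grey metal ring cutter standing loose on the pale part of the board, 68 mm across, 42 mm tall, about 60 g; origin at the centre of its underside; it rides along by friction when the board is pushed smoothly
- red_bottle: bystander: small red dropper-type bottle with white cap, 31 mm wide, 70 mm tall, loose on the table; origin at the centre of its underside
- blue_lid_jar: bystander: small clear jar with blue lid, 45 mm wide, 60 mm tall, loose on the table; origin at the centre of its underside
- nozzle: bystander: white cone-shaped piping nozzle, 32 mm wide, 42 mm tall, loose on the table; origin at the centre of its underside
Things that resemble listed ones, but are neither listed nor needed, are in the scene too. What is shaped like the cutter but orange or yellow is not meant.

How it is judged:
At the end, for the whole second after the job is handed in: Blue/pale line 2 mm short of to 24 mm past the riser's right end; board flat on the riser, at rest, its middle within 5.5 mm of touching the rail and within 0.05 rad of parallel; cutter upright on the board, at rest; no bystander moved 15 mm (y of band_line in the frame of riser between -0.194 and -0.168 m and x of board in the frame of riser above 0.0195 m and angle between the y axis of board and the y axis of riser, either way round below 0.05 rad and z of board in the frame of riser between 0.056 and 0.064 m and linear speed of each of board, cutter below 0.01 m/s and angle between cutter's own z axis and vertical below 0.1 rad and z of cutter in the frame of board between 0.006 and 0.014 m and distance of each of red_bottle, blue_lid_jar, nozzle from where it was at the start of the episode below 0.015 m).
It fails at once if the board is lifted more than 10 mm off the riser or tipped (z of board in the frame of riser above 0.07 m or angle between board's own z axis and vertical above 0.12 rad).
It fails at once if the robot touches the ring cutter (contact force between any of the fingers, the arm and cutter above 0.5 N).
It fails at once if the ring cutter tips over (angle between cutter's own z axis and vertical above 0.4 rad).
It fails at once if a bystander is moved by more than 15 mm (distance of any of red_bottle, blue_lid_jar, nozzle from where it was at the start of the episode above 0.015 m).
It also fails if it takes over 64 s, if anything falls off the work surface, if the arm or the gripper's body presses on something with over 40 N, if the wrist force passes 120 N, or if a joint passes its speed limit or range.

### The arm

A 6-joint arm with a two-finger parallel gripper is mounted at the origin on a cart in front of the work surface, level with it; the furniture and walls round the work are solid. World frame = base frame: x ahead of the robot, y to its left, z up, the work surface at z = 0. Lengths are in m, angles in rad, forces in N, time in s.
With the tool pointing down it reaches from about 0.375 to 0.9 m from the base axis. Payload 3.1 kg.
Tool frame: the origin (TCP) lies between the finger pads; the fingertips stand 8 mm ahead of it and the grasp point (between the pads) lies 11 mm behind it; z points along the fingers, y is the line along which they close (so a half turn about z gives the same grasp; the last joint's range is limited). The gripper opens to 85 mm and grips with 20 to 120 N. Pads are 22 mm wide; open, the fingers measure 114 mm over their backs; the gripper's body (76 mm by 85 mm) begins 54 mm behind the grasp point. The pads swing forward as they close: fully open they stand 13 mm farther back than shut.
Start: joints at [1.062, 0.527, 1.433, -0, 1.181, -0.178], TCP at [0.202, 0.591, 0.239] pointing down, gripper open.
Joint ranges: [-3.08, 3.08], [-0.75, 2.2], [0.22, 2.44], [-1.43, 4.57], [0, 2.65], [-2.85, 2.85]. Speed limits (rad/s): [2.79, 2.79, 3.14, 3.14, 3.14, 3.14].

### API

Orientations are given as a unit quaternion [x, y, z, w].
In Python, from station import readout, cams, sign_off gives the robot as it stands.
- The arm moves only by the tool send_rows, never from a script. Its argument "commands" is text: rows parted by semicolons, each of 5 numbers parted by spaces: the finger opening in mm, from 0 to 85.4, then the shift along the tool's x, y, z each as a share of 0.02 m, from -1 to 1, then the turn about the tool's z as a share of 4 degrees, from -1 to 1. In form: grip dx dy dz spin; .... A call has 1 to 20 rows; each row shifts and turns the commanded pose from where the row before left it, along the tool's axes as they then stand; what a row does not reach is not made up. A row lasts 1/12 s, in which the tool goes at most 41.7 mm and 7.16 degrees, less where a joint would pass 70% of its speed; a pose out of reach is approached as far as the arm can. A call with a number of a shift or a turn outside -1 to 1 is refused whole. A call with a gripper value outside its range is refused whole. The fingers move at their own pace and stop on an object; "grip_force" is the grip in N (left out, the last holds). Time passes only in rows, so rows that do not move let the fingers close. It gives the time, the measured TCP pose, the force, the opening and the grip force at its end, in the units of the state.
- readout.sense(): the state, without advancing time (a new reading comes with each control period).
- cams.snapshot(name): name is "side" or "top"; returns a dict with "pixels" (400x640x3 uint8, red, green, blue), "intrinsics" (3x3 intrinsics, pixels), "eye" and "rotation" of the camera in the world. Camera axes: x right, y down, z forward; pixel columns grow to the right and rows downward; lengths in m; the calibration is good to about 2 mm. A picture is of the moment at which its call begins. There is no depth.
- sign_off(): hands the job in; it is judged then, once.
The state is a dict: "t": time; "q": joint angles; "qd": joint speeds; "tau": joint torques, N m; "tcp_pos": TCP position; "tool_rot": TCP orientation; "force": force on the tool from outside, world axes, zero at the start; "ft_torque": the same for the moment, N m; "finger_gap": opening from 0.0 (shut) to 1.0 (fully open); "gripper_force": force on a finger pad.
Only numpy, scipy, OpenCV 4.12 (cv2) and the standard library are available. Lean on these libraries where they do the work, as an engineer would, in place of code of your own. Each camera call takes 0.05 s, during which the arm holds its last target. There are 200 camera calls.

## Working session

There is one attempt and no reset: what is moved stays moved. The work goes in short steps, Python scripts to look and compute and a tool call to move; the robot and the scene stay as the last step left them, time stands still between calls to the robot, and variables do not carry over. Pictures are saved under pics/ and viewed, at most 10 in all, crops included, and the job is handed in when it is done.

Besides the shell and the picture viewer there is one more tool, called after "Request:" by a JSON object that holds its "api" and its "payload", one argument or row to a line. send_rows: Moves the arm, as the interface text tells. Its arguments: {"type":"object","properties":{"commands":{"type":"string"},"grip_force":{"type":"number"}},"required":["commands"]}

```bash
mkdir -p pics; cat > h.py <<'E'
import numpy as np, cv2
from station import readout, cams, sign_off
def snap(n,f):
    s=cams.snapshot(n); cv2.imwrite('pics/'+f,s['pixels'][:,:,::-1]); return s
def ray(s,uv,z):
    d=np.asarray(s['rotation'])@np.linalg.inv(s['intrinsics'])@np.array([uv[0],uv[1],1.]); e=np.asarray(s['eye'])
    return e+d*(z-e[2])/d[2]
E
python3 - <<'E'
from h import *
for n in('top','side'):
    s=snap(n,n+'1.png'); print(n,s['eye'],np.round(s['rotation'],3).tolist())
print(readout.sense())
E
```

```text
top [0.46830511 0.18505355 0.97238905] [0.709, -0.704, 0.024, -0.017]
side [0.48116806 0.88038383 0.56968807] [-0.019, 0.896, -0.443, 0.016]
{'t': 0.1, 'q': array([ 1.06246395e+00,  5.28424805e-01,  1.43376176e+00,  2.61769832e-06,
        1.18142949e+00, -1.78466062e-01]), 'qd': array([ 0.00079462, -0.00078319, -0.00260809, -0.00064863, -0.00165019,
        0.00230677]), 'tau': array([-3.11893073e-04, -4.43306029e+01, -1.78587466e+01, -2.76875053e-04,
        3.93192720e-03,  1.26945648e-05]), 'tcp_pos': array([0.20208732, 0.59076037, 0.23840371]), 'tool_rot': array([ 1.64186805e-01,  9.86428745e-01, -9.52224550e-04, -3.41768610e-04]), 'force': array([ 0.18026791,  0.18728728, -0.01919866]), 'ft_torque': array([ 0.02623688, -0.04739301, -0.03246505]), 'gripper_force': 0.0, 'finger_gap': 0.9992828035167447}
```

View pics/top1.png

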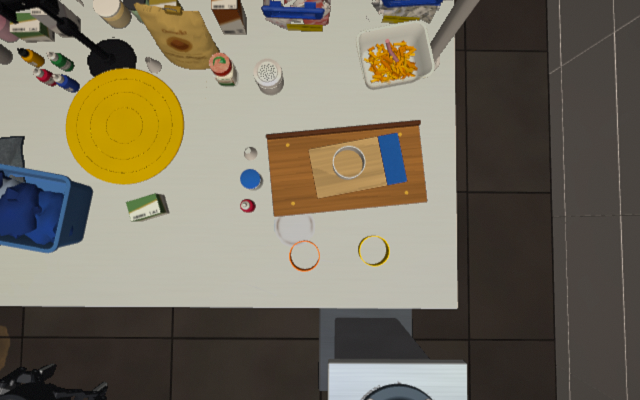

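View pics/side1.png

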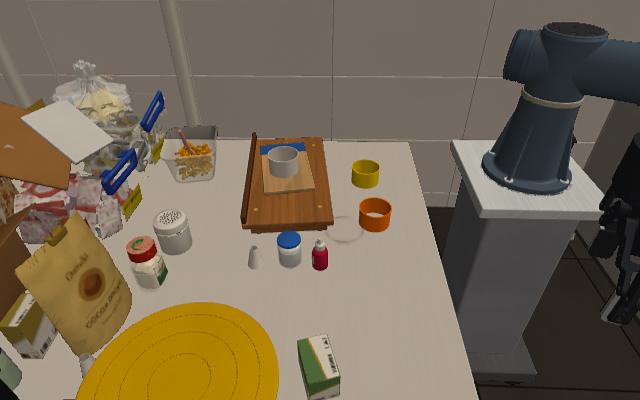

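The top view shows the riser with corners near (267,137), (420,123), (427,202) and (274,216), and the rail on its upper edge. The board is near (312,150)–(407,185), the blue band is at (392,160), and the cutter at (348,162). The nozzle, jar and red bottle stand left of the riser at (250,152), (250,179) and (247,205). The side view agrees with this.

```bash
cat > h.py <<'E'
import numpy as np, cv2
from scipy.spatial.transform import Rotation as Ro
from station import readout, cams, sign_off
def snap(n,f):
    s=cams.snapshot(n); cv2.imwrite('pics/'+f,s['pixels'][:,:,::-1]); return s
def ray(s,uv,z):
    d=Ro.from_quat(s['rotation']).as_matrix()@np.linalg.inv(s['intrinsics'])@np.array([uv[0],uv[1],1.]); e=np.asarray(s['eye'])
    return e+d*(z-e[2])/d[2]
def big(m):
    c,_=cv2.findContours(m.astype(np.uint8),cv2.RETR_EXTERNAL,cv2.CHAIN_APPROX_NONE); return max(c,key=cv2.contourArea)
def rect(s,m,z):   # min-area rect in the world plane z
    p=np.array([ray(s,q,z)[:2] for q in big(m)[:,0]],np.float32)
    b=cv2.boxPoints(cv2.minAreaRect(p)); return b
def measure(s):
    im=s['pixels'].astype(int); hsv=cv2.cvtColor(s['pixels'],cv2.COLOR_RGB2HSV); H,S,V=[hsv[:,:,i].astype(int) for i in range(3)]
    roi=np.zeros(H.shape,bool); roi[105:222,262:445]=1
    blue=roi&(H>95)&(H<125)&(S>120)
    wood=roi&(H<22)&(S>70)|blue; wood=cv2.morphologyEx(wood.astype(np.uint8),cv2.MORPH_CLOSE,np.ones((5,5)))
    return dict(blue=rect(s,blue,.07),wood=rect(s,wood,.06)),hsv
E
python3 - <<'E'
from h import *
s=snap('top','t2.png'); m,hsv=measure(s)
for k,b in m.items(): print(k,np.round(b,4).tolist(),np.linalg.norm(b-np.roll(b,1,0),axis=1).round(4))
print('hsv dark/pale',hsv[195,350],hsv[180,325],hsv[128,350],hsv[131,350])
for n,p,z in [('cutter',(348.5,162),.112),('nozzle',(250,153),.04),('jar',(250,179),.06),('red',(247,205),.06),('boardBL',(317,198),.07),('boardTL',(309,150),.07),('boardTR',(401,134),.07),('boardBR',(407,184),.07)]: print(n,ray(s,p,z).round(3))
c=s['pixels'][100:230,255:440,::-1]; cv2.imwrite('pics/c2.png',cv2.resize(c,None,fx=4,fy=4,interpolation=cv2.INTER_CUBIC))
E
```

```text
blue [[0.5507000088691711, 0.03370000049471855], [0.5591999888420105, -0.00860000029206276], [0.6647999882698059, 0.012799999676644802], [0.6563000082969666, 0.05510000139474869]] [0.1078 0.0432 0.1078 0.0432]
wood [[0.4790000021457672, 0.28209999203681946], [0.5145000219345093, -0.05979999899864197], [0.6967999935150146, -0.04089999943971634], [0.661300003528595, 0.3009999990463257]] [0.1832 0.3437 0.1832 0.3437]
hsv dark/pale [ 15 178 149] [ 18 126 164] [ 11 178  89] [ 13 184  83]
cutter [0.593 0.121 0.112]
nozzle [0.622 0.338 0.04 ]
jar [0.561 0.334 0.06 ]
red [0.504 0.34  0.06 ]
boardBL [0.52  0.187 0.07 ]
boardTL [0.625 0.205 0.07 ]
boardTR [0.662 0.003 0.07 ]
boardBR [ 0.552 -0.009  0.07 ]
```

View pics/c2.png

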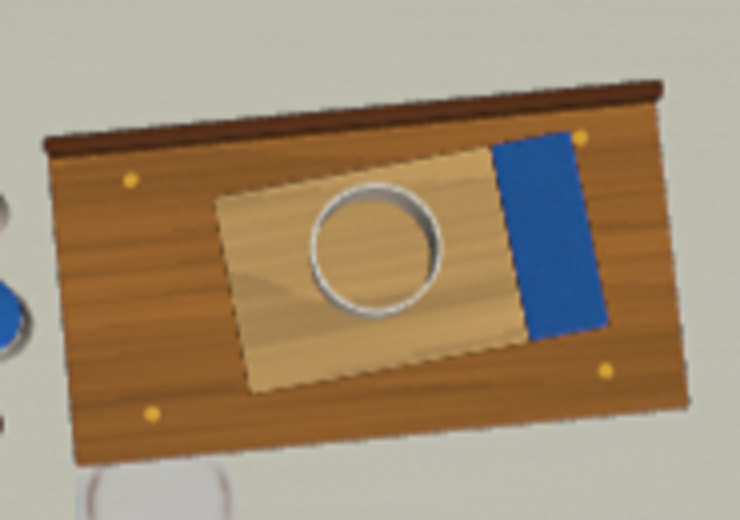

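The crop gives these full-image corners: riser front (274.25,216.25) and (427,202); board BL (317.5,198.25), BR (407,181.25), TR (398.75,132.75) and TL (309,150). The board is turned about 0.09 rad relative to the riser, with its right rear corner nearest the rail.

```bash
cat >> h.py <<'E'
def frame(s):
    a=ray(s,(274.25,216.25),.06)[:2]; b=ray(s,(427,202),.06)[:2]   # left, right front corners
    ey=(a-b)/np.linalg.norm(a-b); ex=np.array([ey[1],-ey[0]]); o=(a+b)/2+.09*ex
    return o,ex,ey,np.linalg.norm(a-b)
def loc(f,p): d=np.asarray(p)[:2]-f[0]; return np.array([d@f[1],d@f[2]])
def wor(f,p): return f[0]+p[0]*f[1]+p[1]*f[2]
E
python3 - <<'E'
from h import *
s=cams.snapshot('top'); f=frame(s); print(f, 'ang',np.arctan2(-f[2][0],f[2][1]))
for n,p,z in [('BL',(317.5,198.25),.07),('BR',(407,181.25),.07),('TR',(398.75,132.75),.07),('TL',(309,150),.07),('cut',(348.5,162),.112),('railL',(267.5,139.2),.08),('railR',(420,125),.08)]: print(n,loc(f,ray(s,p,z)).round(4))
st=readout.sense(); R=Ro.from_quat(st['tool_rot']).as_matrix(); print(R.round(3))
t=wor(f,(-.09,.03)); print(t, R.T@np.array([*(t-st['tcp_pos'][:2]),0]))
E
```

```text
(array([0.58600145, 0.12117207]), array([0.995013  , 0.09974528]), array([-0.09974528,  0.995013  ]), np.float64(0.3367921668148209)) ang 0.0999114213452642
BL [-0.0601  0.0706]
BR [-0.0412 -0.1271]
TR [ 0.0668 -0.1203]
TL [0.0468 0.0793]
cut [ 0.0069 -0.0004]
railL [0.0767 0.1665]
railR [ 0.0776 -0.1659]
[[-0.946  0.324 -0.001]
 [ 0.324  0.946 -0.001]
 [ 0.    -0.001 -1.   ]]
[0.49345792 0.14204539] [-4.20959815e-01 -3.30365326e-01  3.47849861e-04]
```

Request:
{"api": "send_rows", "payload": {
  "commands": "50 -1 -0.88 0 0;50 -1 -0.88 0 0;50 -1 -0.88 0 0;50 -1 -0.88 0 0;50 -1 -0.88 0 0;50 -1 -0.88 0 0;50 -1 -0.88 0 0;50 -1 -0.88 0 0;50 -1 -0.88 0 0;50 -1 -0.88 0 0;50 -1 -0.88 0 0;50 -1 -0.88 0 0;50 -1 -0.88 0 0;50 -1 -0.88 0 0;50 -1 -0.88 0 0;50 -1 -0.88 0 0;50 -1 -0.88 0 0;50 -1 -0.88 0 0;50 -1 -0.88 0 0;50 -1 -0.88 0 0"
}}

```text
t: 1.87
tcp_pos: [0.4672, 0.1275, 0.2393]
tool_rot: [0.164, 0.986, 0.0, -0.0]
force: [-0.2, 0.8, 0.8]
finger_gap: 0.589
gripper_force: 0.0
```

Request:
{"api": "send_rows", "payload": {
  "commands": "50 -0.85 -0.8 0 0;50 -0.85 -0.8 0 0;50 0 0 0.5 -1;50 0 0 0.5 -1;50 0 0 0.5 -1;50 0 0 0.5 -1;50 0 0 0.5 -1;50 0 0 0.5 -1;50 0 0 0.5 -0.13;50 0 0 0.5 0;50 0 0 0.5 0;50 0 0 0.5 0;50 0 0 0.5 0;50 0 0 0.5 0;50 0 0 0 0;50 0 0 0 0"
}}

```text
t: 3.2
tcp_pos: [0.4883, 0.0875, 0.1188]
tool_rot: [-0.049, 0.999, 0.0, -0.001]
force: [0.3, 0.5, -0.0]
finger_gap: 0.588
gripper_force: 0.0
```

```bash
cat >> h.py <<'E'
# riser frame as measured once from the top view
F=(np.array([0.58600145, 0.12117207]),np.array([0.995013,0.09974528]),np.array([-0.09974528,0.995013]))
def where():
    st=readout.sense(); R=Ro.from_quat(st['tool_rot']).as_matrix()
    print('t',round(st['t'],2),'riser xy',loc(F,st['tcp_pos']).round(4),'z',st['tcp_pos'][2].round(4),'toolx in riser',loc((0*F[0],F[1],F[2]),R[:,0]).round(3),'f',st['force'].round(2),'gap',round(st['finger_gap'],2),'q6',st['q'][5].round(2))
E
python3 -c "
from h import *
where(); snap('side','s3.png')"
```

```text
t 3.2 riser xy [-0.1006 -0.0238] z 0.1188 toolx in riser [-1.     0.002] f [ 0.26  0.48 -0.05] gap 0.59 q6 -1.72
```

View pics/s3.png

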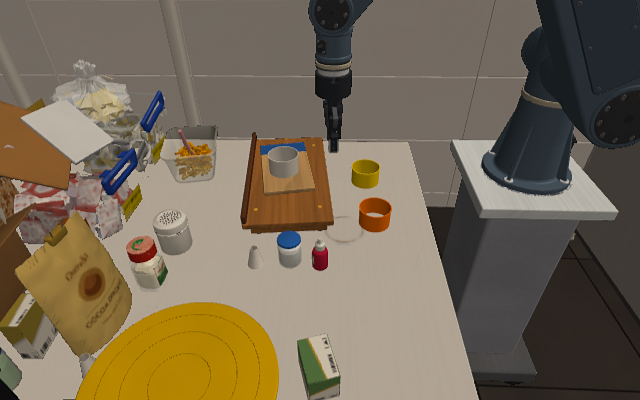

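The side view shows the gripper hanging just in front of the riser at (333,145), clear of the board and the cutter.

Request:
{"api": "send_rows", "payload": {
  "commands": "50 -0.5 0 0.5 0;50 -0.45 0 0.5 0;50 0 0 0.5 0;50 0 0 0.4 0;50 0 0 0.1 0;50 0 0 0 0;50 0 0 0.05 0;50 0 0 0.05 0;50 0 0 0 0"
}}

```text
t: 4.0
tcp_pos: [0.5075, 0.0893, 0.0776]
tool_rot: [-0.049, 0.999, -0.0, 0.0]
force: [-0.2, -0.6, -0.4]
finger_gap: 0.585
gripper_force: 0.0
```

Request:
{"api": "send_rows", "payload": {
  "commands": "50 0 0 0.05 0;50 0 0 0.05 0;50 0 0 0 0"
}}

```text
t: 4.25
tcp_pos: [0.5075, 0.0893, 0.0753]
tool_rot: [-0.049, 0.999, -0.0, 0.0]
force: [-0.3, -0.1, -0.1]
finger_gap: 0.582
gripper_force: 0.0
```

Request:
{"api": "send_rows", "payload": {
  "commands": "50 0 0 0.05 0;50 0 0 0.05 0;50 0 0 0 0"
}}

```text
t: 4.5
tcp_pos: [0.5074, 0.0893, 0.0731]
tool_rot: [-0.049, 0.999, 0.0, -0.0]
force: [-0.6, 0.0, 0.5]
finger_gap: 0.581
gripper_force: 0.0
```

Request:
{"api": "send_rows", "payload": {
  "commands": "50 0 0 0.1 0;50 0 0 0.1 0;50 0 0 0 0"
}}

```text
t: 4.75
tcp_pos: [0.5072, 0.0893, 0.0689]
tool_rot: [-0.049, 0.999, 0.0, -0.0]
force: [0.5, -0.4, -1.0]
finger_gap: 0.587
gripper_force: 0.0
```

Request:
{"api": "send_rows", "payload": {
  "commands": "50 0 0 0.05 0;50 0 0 0.05 0;50 0 0 0 0"
}}

```text
t: 5.0
tcp_pos: [0.5074, 0.0893, 0.0671]
tool_rot: [-0.049, 0.999, 0.0, -0.0]
force: [0.4, 0.1, 0.7]
finger_gap: 0.587
gripper_force: 0.0
```

Request:
{"api": "send_rows", "payload": {
  "commands": "50 0 0 0.05 0;50 0 0 0.05 0;50 0 0 0 0"
}}

```text
t: 5.25
tcp_pos: [0.5074, 0.0893, 0.0652]
tool_rot: [-0.049, 0.999, 0.0, -0.0]
force: [-0.3, 0.2, 0.1]
finger_gap: 0.592
gripper_force: 0.0
```

Request:
{"api": "send_rows", "payload": {
  "commands": "50 0 0 0.05 0;50 0 0 0 0"
}}

```text
t: 5.42
tcp_pos: [0.5075, 0.0893, 0.065]
tool_rot: [-0.049, 0.999, -0.0, 0.0]
force: [-1.8, -0.5, 6.3]
finger_gap: 0.584
gripper_force: 3.0
```

Request:
{"api": "send_rows", "payload": {
  "commands": "50 0 0 0.05 0;50 0 0 0 0"
}}

```text
t: 5.58
tcp_pos: [0.5075, 0.0893, 0.065]
tool_rot: [-0.049, 0.999, -0.0, 0.0]
force: [-2.6, -0.3, 13.6]
finger_gap: 0.586
gripper_force: 6.9
```

The tips touch the riser at TCP z = 0.065. I'll lift about 3 mm and push the board toward the rail.

Request:
{"api": "send_rows", "payload": {
  "commands": "50 0 0 -0.25 0;50 -0.05 0 0 0;50 -0.1 0 0 0;50 -0.1 0 0 0;50 -0.1 0 0 0;50 -0.1 0 0 0;50 -0.1 0 0 0;50 -0.1 0 0 0;50 -0.1 0 0 0;50 -0.1 0 0 0;50 -0.1 0 0 0;50 -0.1 0 0 0;50 -0.1 0 0 0;50 -0.1 0 0 0;50 -0.1 0 0 0;50 -0.1 0 0 0;50 -0.05 0 0 0;50 0 0 0 0"
}}

```text
t: 7.08
tcp_pos: [0.5385, 0.0923, 0.0683]
tool_rot: [-0.049, 0.999, -0.0, 0.001]
force: [-0.8, -0.1, 0.1]
finger_gap: 0.583
gripper_force: 0.3
```

```bash
python3 -c "
from h import *
where(); s=snap('top','t4.png'); c=s['pixels'][100:230,255:440,::-1]; cv2.imwrite('pics/c4.png',cv2.resize(c,None,fx=4,fy=4,interpolation=cv2.INTER_CUBIC))"
```

```text
t 7.08 riser xy [-0.0501 -0.024 ] z 0.0683 toolx in riser [-1.     0.002] f [-0.79 -0.06  0.07] gap 0.58 q6 -1.7
```

View pics/c4.png

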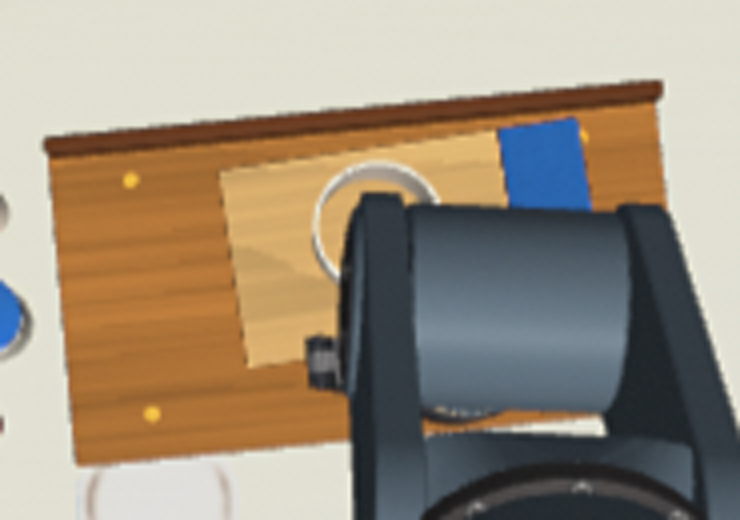

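The crop shows the board moved toward the rail with the cutter riding along. The rear edge runs (220,172) to (578,118), with a gap of about 5 mm at the right and 14 mm at the left, so I continue.

Request:
{"api": "send_rows", "payload": {
  "commands": "50 -0.1 0 0 0;50 -0.1 0 0 0;50 -0.1 0 0 0;50 -0.05 0 0 0;50 0 0 0 0"
}}

```text
t: 7.55
tcp_pos: [0.545, 0.093, 0.0683]
tool_rot: [-0.049, 0.999, -0.0, 0.001]
force: [-1.1, -0.2, -0.1]
finger_gap: 0.583
gripper_force: 0.6
```

Request:
{"api": "send_rows", "payload": {
  "commands": "50 -0.05 0 0 0;50 -0.05 0 0 0;50 -0.05 0 0 0;50 0 0 0 0"
}}

```text
t: 7.88
tcp_pos: [0.5477, 0.0933, 0.0683]
tool_rot: [-0.049, 0.999, 0.0, 0.0]
force: [-1.5, 0.8, -0.4]
finger_gap: 0.583
gripper_force: 0.9
```

Request:
{"api": "send_rows", "payload": {
  "commands": "50 -0.05 0 0 0;50 -0.05 0 0 0;50 0 0 0 0"
}}

```text
t: 8.13
tcp_pos: [0.5486, 0.0936, 0.0683]
tool_rot: [-0.049, 0.999, 0.0, -0.001]
force: [-4.0, 0.6, 1.4]
finger_gap: 0.582
gripper_force: 2.0
```

```bash
python3 -c "
from h import *
where()"
```

```text
t 8.13 riser xy [-0.04   -0.0237] z 0.0683 toolx in riser [-1.     0.002] f [-3.97  0.55  1.36] gap 0.58 q6 -1.7
```

Request:
{"api": "send_rows", "payload": {
  "commands": "50 -0.05 0 0 0;50 -0.05 0 0 0;50 0 0 0 0"
}}

```text
t: 8.38
tcp_pos: [0.5502, 0.094, 0.0682]
tool_rot: [-0.049, 0.999, 0.0, -0.001]
force: [-4.5, 1.1, 2.7]
finger_gap: 0.583
gripper_force: 2.4
```

Request:
{"api": "send_rows", "payload": {
  "commands": "50 -0.05 0 0 0;50 -0.05 0 0 0;50 0 0 0 0"
}}

```text
t: 8.63
tcp_pos: [0.5503, 0.0941, 0.0681]
tool_rot: [-0.05, 0.999, 0.0, -0.003]
force: [-8.3, -0.6, 4.8]
finger_gap: 0.584
gripper_force: 3.9
```

The board is stopped by the rail. Next I back off, rise, and go round to the left end.

Request:
{"api": "send_rows", "payload": {
  "commands": "50 0.2 0 0 0;50 0.5 0 0 0;50 0.8 0 0 0;50 0 0 -1 0;50 0 0 -1 0;50 0 0 -1 0;50 0 0 -1 0;50 0 0 -0.5 0;50 0 1 0 1;50 0 1 0 1;50 0 1 0 1;50 0 1 0 1;50 0 0 0 1;50 0 0 0 1;50 0 0 0 1;50 0 0 0 1;50 0 0 0 1;50 0 0 0 1;50 0 0 0 1;50 0 0 0 1"
}}

```text
t: 10.3
tcp_pos: [0.5254, 0.1706, 0.1582]
tool_rot: [0.363, 0.932, 0.001, 0.001]
force: [-0.0, 0.6, 0.2]
finger_gap: 0.585
gripper_force: 0.0
```

Request:
{"api": "send_rows", "payload": {
  "commands": "50 0 0 0 1;50 0 0 0 1;50 0 0 0 1;50 0 0 0 1;50 0 0 0 1;50 0 0 0 1;50 0 0 0 1;50 0 0 0 1;50 0 0 0 1;50 0 0 0 1;50 0 0 0 0.5;50 0 0 0 0;50 0 0 0 0"
}}

```text
t: 11.38
tcp_pos: [0.5249, 0.1706, 0.1583]
tool_rot: [0.671, 0.741, 0.001, 0.001]
force: [0.8, -0.3, -0.4]
finger_gap: 0.583
gripper_force: 0.0
```

```bash
python3 -c "
from h import *
where(); s=snap('top','t5.png'); c=s['pixels'][100:230,255:440,::-1]; cv2.imwrite('pics/c5.png',cv2.resize(c,None,fx=4,fy=4,interpolation=cv2.INTER_CUBIC))"
```

```text
t 11.38 riser xy [-0.0559  0.0553] z 0.1583 toolx in riser [0.001 1.   ] f [ 0.84 -0.33 -0.39] gap 0.58 q6 0.01
```

View pics/c5.png

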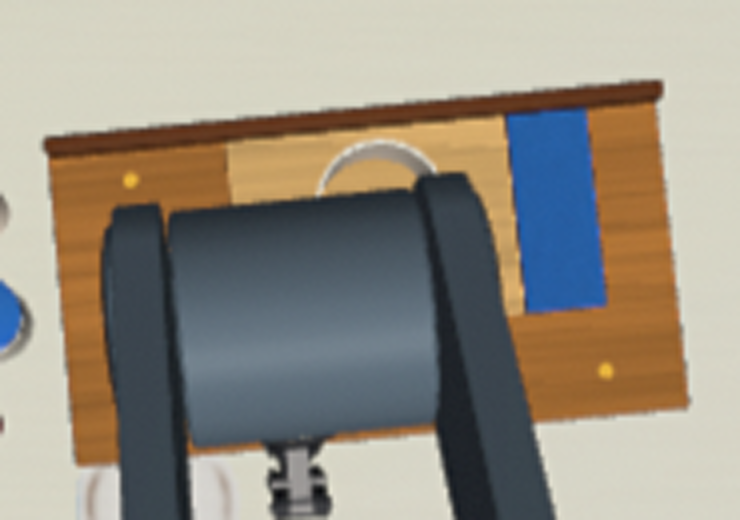

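The board now looks flush: the rear edge runs (228,147) to (585,112) along the rail, the cutter is upright, and the band line runs from (505,116) to (525,315).

```bash
python3 -c "
from h import *
s=cams.snapshot('top')
for p in [(228,147),(505,116),(525,315),(585,112),(607,304)]: print(loc(F,ray(s,(p[0]/4+255-.4,p[1]/4+100-.4),.07)).round(4))"
```

```text
[0.0763 0.0709]
[ 0.0796 -0.082 ]
[-0.0306 -0.0818]
[ 0.0778 -0.126 ]
[-0.0287 -0.127 ]
```

Request:
{"api": "send_rows", "payload": {
  "commands": "50 0.8 0.8 0 0;50 0.8 0.8 0 0;50 0.8 0.8 0 0;50 0.85 0.8 0 0;50 0 0.85 0 0;50 0 0 0.9 0;50 0 0 0.9 0;50 0 0 0.9 0;50 0 0 0.9 0;50 0 0 0.5 0;50 0 0 0.25 0;50 0 0 0.1 0;50 0 0 0 0;50 0 0 0 0"
}}

```text
t: 12.65
tcp_pos: [0.599, 0.2434, 0.0702]
tool_rot: [0.672, 0.741, 0.001, 0.001]
force: [0.6, -0.4, 1.0]
finger_gap: 0.586
gripper_force: 0.0
```

```bash
python3 -c "
from h import *
where()"
```

```text
t 12.65 riser xy [0.0251 0.1203] z 0.0702 toolx in riser [0.002 1.   ] f [ 0.57 -0.39  1.04] gap 0.59 q6 0.12
```

Request:
{"api": "send_rows", "payload": {
  "commands": "50 -0.25 0 0.1 0;50 -0.25 0 0 0;50 -0.25 0 0 0;50 -0.25 0 0 0;50 -0.2 0 0 0;50 -0.1 0 0 0;50 -0.1 0 0 0;50 -0.1 0 0 0;50 -0.1 0 0 0;50 -0.1 0 0 0;50 -0.1 0 0 0;50 -0.1 0 0 0;50 -0.1 0 0 0;50 -0.1 0 0 0;50 -0.1 0 0 0;50 -0.1 0 0 0;50 -0.1 0 0 0;50 -0.1 0 0 0;50 -0.1 0 0 0;50 -0.1 0 0 0"
}}

```text
t: 14.32
tcp_pos: [0.6035, 0.1893, 0.0673]
tool_rot: [0.672, 0.741, -0.0, -0.0]
force: [-0.2, 1.8, -0.3]
finger_gap: 0.587
gripper_force: 0.9
```

```bash
cat >> h.py <<'E'
def band():
    s=cams.snapshot('top'); b,_=measure(s); print('blue',[loc(F,p).round(4).tolist() for p in b['blue']])
E
python3 -c "
from h import *
where(); band()"
```

```text
t 14.32 riser xy [0.0242 0.066 ] z 0.0673 toolx in riser [0.002 1.   ] f [-0.17  1.83 -0.28] gap 0.59 q6 0.03
blue [[-0.03, -0.1017], [-0.0299, -0.1447], [0.0791, -0.1443], [0.079, -0.1013]]
```

Request:
{"api": "send_rows", "payload": {
  "commands": "50 -0.05 0 0 0;50 -0.1 0 0 0;50 -0.1 0 0 0;50 -0.1 0 0 0;50 -0.1 0 0 0;50 -0.1 0 0 0;50 -0.1 0 0 0;50 -0.1 0 0 0;50 -0.1 0 0 0;50 -0.1 0 0 0;50 -0.1 0 0 0;50 -0.1 0 0 0;50 -0.1 0 0 0;50 -0.1 0 0 0;50 -0.1 0 0 0;50 -0.1 0 0 0;50 -0.1 0 0 0;50 -0.1 0 0 0;50 -0.1 0 0 0;50 -0.1 0 0 0"
}}

```text
t: 16.03
tcp_pos: [0.6073, 0.1505, 0.0673]
tool_rot: [0.672, 0.741, -0.0, -0.0]
force: [-0.4, 0.9, -1.1]
finger_gap: 0.58
gripper_force: 0.7
```

Request:
{"api": "send_rows", "payload": {
  "commands": "50 -0.1 0 0 0;50 -0.1 0 0 0;50 -0.1 0 0 0;50 -0.1 0 0 0;50 -0.1 0 0 0;50 -0.1 0 0 0;50 -0.1 0 0 0;50 -0.1 0 0 0;50 -0.1 0 0 0;50 -0.1 0 0 0;50 -0.05 0 0 0;50 0 0 0 0"
}}

```text
t: 17.03
tcp_pos: [0.6095, 0.1294, 0.0674]
tool_rot: [0.672, 0.741, -0.0, 0.0]
force: [0.4, 0.4, -0.8]
finger_gap: 0.585
gripper_force: 0.0
```

```bash
python3 -c "
from h import *
where(); band()"
```

```text
t 17.03 riser xy [0.0242 0.0058] z 0.0674 toolx in riser [0.002 1.   ] f [ 0.4   0.38 -0.78] gap 0.59 q6 -0.07
blue [[-0.0295, -0.1614], [-0.0297, -0.2043], [0.0778, -0.2046], [0.0779, -0.1617]]
```

Request:
{"api": "send_rows", "payload": {
  "commands": "50 -0.05 0 0 0;50 -0.1 0 0 0;50 -0.1 0 0 0;50 -0.1 0 0 0;50 -0.1 0 0 0;50 -0.1 0 0 0;50 -0.1 0 0 0;50 -0.1 0 0 0;50 -0.1 0 0 0;50 -0.1 0 0 0;50 -0.05 0 0 0;50 0 0 0 0;50 0.3 0 0 0;50 0.7 0 0 0;50 1 0 0 0;50 0 0 -1 0;50 0 0 -1 0;50 0 0 -1 0;50 0 0 -1 0;50 0 0 -1 0"
}}

```text
t: 18.75
tcp_pos: [0.6068, 0.1507, 0.1679]
tool_rot: [0.671, 0.741, -0.0, -0.0]
force: [0.0, 0.4, -0.3]
finger_gap: 0.58
gripper_force: 0.0
```

Request:
{"api": "send_rows", "payload": {
  "commands": "50 0.8 -1 0 0;50 0.8 -1 0 0;50 0.8 -1 0 0;50 0.8 -1 0 0;50 0.8 -1 0 0;50 0 -1 -0.5 0;50 0 -1 -0.5 0;50 0 0 0 0;50 0 0 0 0"
}}

```text
t: 19.5
tcp_pos: [0.4597, 0.2164, 0.1878]
tool_rot: [0.671, 0.741, 0.0, 0.0]
force: [0.3, 0.0, 0.1]
finger_gap: 0.585
gripper_force: 0.0
```

```bash
python3 -c "
from h import *
where(); band(); s=snap('top','t6.png'); c=s['pixels'][100:230,255:440,::-1]; cv2.imwrite('pics/c6.png',cv2.resize(c,None,fx=4,fy=4,interpolation=cv2.INTER_CUBIC))"
```

```text
t 19.5 riser xy [-0.1162  0.1073] z 0.1878 toolx in riser [0. 1.] f [0.26 0.01 0.1 ] gap 0.58 q6 0.12
blue [[-0.0311, -0.2098], [0.0771, -0.2216], [0.0811, -0.1843], [-0.0271, -0.1726]]
```

View pics/c6.png

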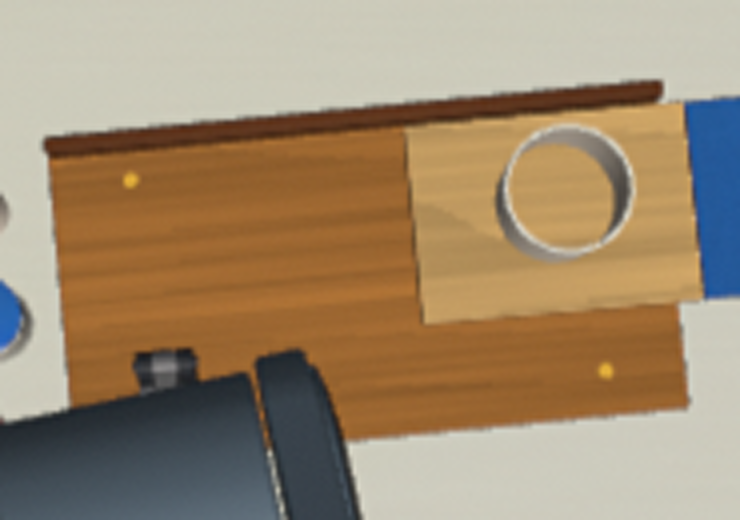

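The crop shows the board flush along the rail with its rear edge from (405,129) to (685,103), and the cutter upright at (567,192). The band line runs (685,103) to (705,300), past the riser's right end; the last blue reading was clipped by my ROI.

```bash
sed -i 's/262:445\]/262:470]/' h.py; python3 -c "
from h import *
s=cams.snapshot('top'); band()
for p in [(405,129),(425,324),(685,103),(705,300)]: print(loc(F,ray(s,(p[0]/4+255-.4,p[1]/4+100-.4),.07)).round(4))"
```

```text
blue [[-0.0298, -0.1813], [-0.0299, -0.2242], [0.0777, -0.2244], [0.0778, -0.1815]]
[ 0.0774 -0.0266]
[-0.0305 -0.0269]
[ 0.0777 -0.1814]
[-0.0315 -0.1806]
```

```bash
python3 -c "
from h import *
print(sign_off())"
```

```text
the job is handed in; nothing more can be done
None
```

I handed the job in with the board flush and parallel against the rail and the blue/pale line about 11 mm past the riser's right end. The cutter was upright on the board, the bystanders looked unmoved, and the arm took about 20 s; the hand-in returned no verdict.

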